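Line up the depth-stop plugs by height

TASK

Stand the four steel depth-stop plugs upright on the rail's four ring marks, one centred on each, in order of height: the tallest on the mark next to the tall end stop, falling to the shortest at the low end. One of the plugs sits in the grey T-slot keeper, whose lips hold its foot down, so slide it out through the open side before lifting it. Do not disturb the nipple, the coupler or the die segment.

Things in the scene. Friction and masses are not known exactly. Their poses are not given: they have to be found in the camera images.
- plug_44: Depth-stop plug, the shortest and slimmest of four: bare steel, a round foot 46 mm across and 8 mm thick carrying a plain round post 22 mm in diameter, 44 mm high over all. Stands upright. Origin: centre of its underside; z up along the post.
- plug_58: Depth-stop plug, the second shortest of four: bare steel, a round foot 46 mm across and 8 mm thick carrying a plain round post 25 mm in diameter, 58 mm high over all. Stands upright. Origin: centre of its underside; z up along the post.
- plug_72: Depth-stop plug, the second tallest of four: bare steel, a round foot 46 mm across and 8 mm thick carrying a plain round post 28 mm in diameter, 72 mm high over all. Stands upright. Origin: centre of its underside; z up along the post.
- plug_86: Depth-stop plug, the tallest and stoutest of four: bare steel, a round foot 46 mm across and 8 mm thick carrying a plain round post 31 mm in diameter, 86 mm high over all. Stands upright. Origin: centre of its underside; z up along the post.
- rail: Fixed low aluminium bar lying on the bench, 72 mm wide (its x), 350 mm long (its y), top 8 mm above the bench. Four dark ring marks 53 mm across on its top, with centres on its middle line at y = -112.5, -37.5, +37.5 and +112.5 mm. Origin: centre of its underside, on the bench.
- end_stop: Fixed tall grey block, 72 x 20 x 60 mm high, standing on the rail across one end, either one (top 68 mm above the bench), 165 mm from the rail's centre, 52.5 mm from the nearest mark's centre. The rail's other end has a like cap only 10 mm high. Origin: centre of its underside, on the rail's top.
- keeper: Fixed grey T-slot keeper, 72 (its y) x 47 x 15 mm high, open on its -x side. Origin: on the bench at the axis of the one plug (any of the four) standing in it; mouth 14 mm from it in -x. Lips 11 to 15 mm above the bench, 36 mm slot between them, hold the foot down: grip the post above the lips, slide level along -x (foot clear after 40 mm), then lift.
- brass_nipple: Loose bystander: brass hex nipple lying on the bench, 31 x 59 x 27 mm. Origin: centre of its underside. To be left alone.
- coupler: Loose bystander: quick coupler with a red sleeve lying on the bench, 26 x 58 x 27 mm. Origin: centre of its underside. To be left alone.
- die_segment: Loose bystander: dark crimping die segment standing on the bench, 44 x 23 x 42 mm. Origin: centre of its underside. To be left alone.

How it is judged:
By the outcome, as a careful person would: the job done as asked, in the order asked, and still so for the second after the job is handed in, with the robot touching nothing.
It also fails if it takes over 104 s, if anything falls off the work surface, if the arm or the gripper's body presses on something with over 40 N, if the wrist force passes 120 N, or if a joint passes its speed limit or range.

ROBOT

A 6-joint arm with a two-finger parallel gripper is mounted at the origin on a cart in front of the work surface, level with it; the furniture and walls round the work are solid. World frame = base frame: x ahead of the robot, y to its left, z up, the work surface at z = 0. Lengths are in m, angles in degrees, forces in N, time in s.
With the tool pointing down it reaches from about 0.375 to 0.9 m from the base axis. Payload 3.1 kg.
Tool frame: the origin (TCP) lies midway between the tips of the shut fingers; the grasp point (between the pads) lies 19 mm behind it; z points along the fingers, y is the line along which they close (so a half turn about z gives the same grasp; the last joint's range is limited). The gripper opens to 87 mm and grips with 3 to 60 N. Pads are 19 mm wide; open, the fingers measure 117 mm over their backs; the gripper's body (75 mm by 190 mm) begins 51 mm behind the grasp point.
Start: joints at [62.137, 30.224, 82.088, -0, 67.689, -10.227], TCP at [0.189, 0.596, 0.223] pointing down, gripper open.
Joint ranges: [-176.69, 176.69], [-43.24, 126.21], [12.49, 139.97], [-82, 262], [0, 151.66], [-163.58, 163.58]. Speed limits (degrees/s): [159.86, 159.86, 180, 180, 180, 180].

INTERFACE

Orientations are given as a 3x3 rotation matrix whose columns are the frame's x, y, z axes.
In Python, from rig import bot, viewer, read_state gives the robot as it stands (bot), with the cameras (viewer) and the readings as plain functions.
- The arm moves only by the shell command python3 steer.py 'ROWS'. ROWS is rows parted by semicolons, their numbers by spaces, 1 to 20 of them, each of 7 numbers: dx, dy, dz in m, then a rotation vector rx, ry, rz in degrees, then the opening from 0.0 (shut) to 1.0 (fully open); each row is the pose to reach, as a shift and turn from the pose commanded when the command began, along the tool's axes at that moment; what a row does not reach only later rows make up. A row lasts 1/10 s, in which the tool goes at most 0.05 m and 8.59 degrees, less where a joint would pass 70% of its speed; a pose out of reach is approached as far as the arm can. The fingers move at their own pace and stop on an object; the grip force is fixed at half the most. Time passes only in rows, so rows that do not move let the fingers close. It prints the time, the measured TCP pose, the force, the opening and the grip force at its end.
- read_state(): the state, without advancing time (a new reading comes with each control period).
- viewer.capture(name): name is "side" or "top"; returns a dict with "color" (400x640x3 uint8, red, green, blue), "K" (3x3 intrinsics, pixels), "D" ([k1, k2, p1, p2, k3] as OpenCV has them; the pictures are not rectified), "view" (4x4, takes a point from world to camera coordinates). Camera axes: x right, y up, looking along -z (the intrinsics and any distortion apply to the point x, -y, -z); pixel columns grow to the right and rows downward; lengths in m; the calibration is good to about 2 mm. A picture is of the moment at which its call begins. There is no depth.
- bot.hand_in(): hands the job in; it is judged then, once.
The state is a dict: "time_s": time; "joint_positions": joint angles; "qvel": joint speeds; "tau": joint torques, N m; "position": TCP position; "tcp_rot": TCP orientation; "force": force on the tool from outside, world axes, zero at the start; "moment": the same for the moment, N m; "opening": opening from 0.0 (shut) to 1.0 (fully open); "grasp_force": force on a finger pad.
Only numpy, scipy, OpenCV 4.12 (cv2) and the standard library are available. Lean on these libraries where they do the work, as an engineer would, in place of code of your own. Each camera call takes 0.05 s, during which the arm holds its last target. There are 200 camera calls.

## Working session

There is one attempt and no reset: what is moved stays moved. The work goes in short steps, Python scripts to look and compute and a shell command to move; the robot and the scene stay as the last step left them, time stands still between calls to the robot, and variables do not carry over. Pictures are saved under pics/ and viewed, at most 14 in all, crops included, and the job is handed in when it is done.

```bash
ls; mkdir -p pics
python3 - <<'E'
from rig import bot, viewer, read_state
import cv2,pickle
for n in("side","top"):
    c=viewer.capture(n); cv2.imwrite(f"pics/{n}0.png",c["color"][...,::-1]); pickle.dump(c,open(n+"0.pkl","wb")); print(n,c["K"],c["D"],c["view"])
s=read_state();print(s["position"],s["tcp_rot"],s["time_s"])
E
```

```text
pics
rig.py
steer.py
side [[474.73004697   0.         327.32781374]
 [  0.         474.73004697 194.32254558]
 [  0.           0.           1.        ]] [-0.02855695  0.          0.          0.          0.        ] [[ 0.99890637 -0.04617104  0.00736868 -0.60458155]
 [ 0.01567295  0.47914308  0.87759687 -0.02528465]
 [-0.04405021 -0.87652162  0.47934271 -1.15021251]
 [ 0.          0.          0.          1.        ]]
top [[507.4309648    0.         319.96115375]
 [  0.         507.4309648  206.53448573]
 [  0.           0.           1.        ]] [-0.01255764  0.          0.          0.          0.        ] [[-2.79506601e-02 -9.99602689e-01 -3.63657947e-03  2.55163191e-02]
 [ 9.84989124e-01 -2.81616081e-02  1.70303700e-01 -6.08634161e-01]
 [-1.70338448e-01  1.17810961e-03  9.85384912e-01 -1.28099910e+00]
 [ 0.00000000e+00  0.00000000e+00  0.00000000e+00  1.00000000e+00]]
[0.1890078  0.59505827 0.22168021] [[-9.53011316e-01  3.02933406e-01 -8.84855385e-04]
 [ 3.02934524e-01  9.53009838e-01 -1.70964192e-03]
 [ 3.25368236e-04 -1.89736134e-03 -9.99998147e-01]] 0.1
```

View pics/side0.png

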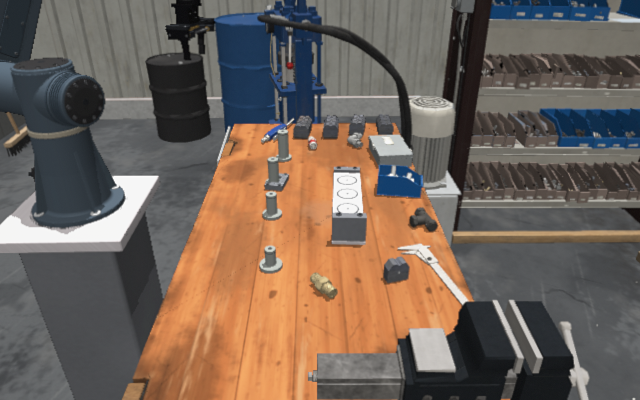

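View pics/top0.png

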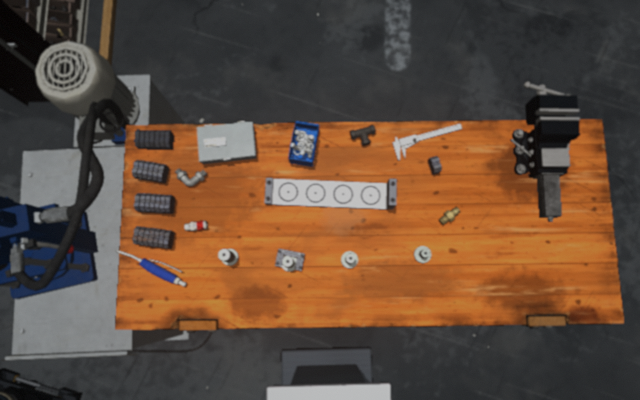

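The side view shows plugs at about (270,262), (271,208), (275,175, in the keeper) and (284,147), with the tall end stop at the near (-y) end of the rail (349,230). The top view shows plugs at (228,257), (290,261, in the keeper), (349,259) and (422,255), with ring marks at x≈288, 316, 343 and 370.

Run:
```python
import cv2,numpy as np
t=cv2.imread("pics/top0.png");s=cv2.imread("pics/side0.png")
cv2.imwrite("pics/tc.png",cv2.resize(t[170:280,205:445],None,fx=3.3,fy=3.3,interpolation=cv2.INTER_CUBIC))
cv2.imwrite("pics/sc.png",cv2.resize(s[120:280,250:380],None,fx=3.7,fy=3.7,interpolation=cv2.INTER_CUBIC))
```

```text
(no output)
```

View pics/tc.png

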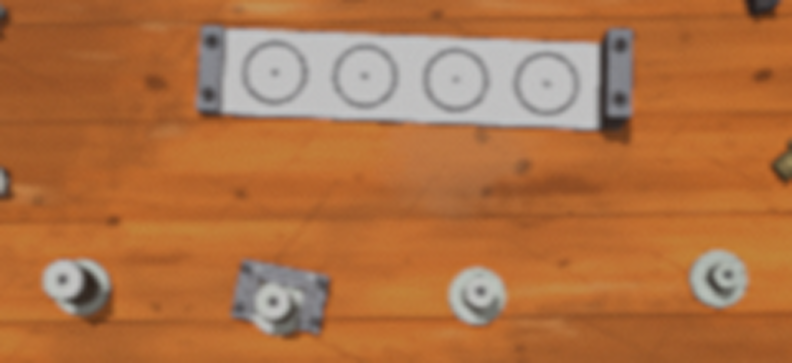

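View pics/sc.png

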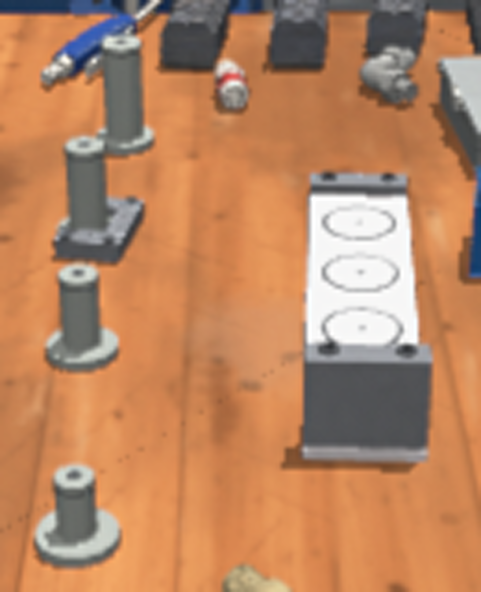

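The crops show heights rising from right to left in the top view: 44, 58, 72 (keeper), 86 (far left). The keeper is open towards the robot and turned by about -9°. The dark top dots are clear, so I'll refine and triangulate them.

```bash
cat > h.py <<'E'
import cv2,numpy as np,pickle
def ray(c,p):
    u=cv2.undistortPoints(np.array([[p]],float),c["K"],np.array(c["D"]))[0,0]
    R,t=c["view"][:3,:3],c["view"][:3,3]
    d=R.T@np.array([u[0],-u[1],-1.]); return -R.T@t,d/np.linalg.norm(d)
def plane(c,p,z): o,d=ray(c,p); return o+d*(z-o[2])/d[2]
def tri(a,p,b,q):
    o1,d1=ray(a,p);o2,d2=ray(b,q)
    s,t=np.linalg.lstsq(np.c_[d1,-d2],o2-o1,rcond=None)[0]
    return (o1+s*d1+o2+t*d2)/2,np.linalg.norm(o1+s*d1-o2-t*d2)
def dot(c,p,r=2.5):   # centroid of local darkness
    g=cv2.cvtColor(c["color"],cv2.COLOR_RGB2GRAY).astype(float)
    P=cv2.getRectSubPix(g.astype(np.float32),(5,5),p); w=np.clip(np.percentile(P,60)-P,0,None)
    y,x=np.mgrid[-2:3,-2:3]; return (p[0]+(w*x).sum()/w.sum(),p[1]+(w*y).sum()/w.sum())
E
python3 - <<'E'
from h import *
T=pickle.load(open("top0.pkl","rb"));S=pickle.load(open("side0.pkl","rb"))
f=lambda p,s,o:((p[0]+.5)/s-.5+o[0],(p[1]+.5)/s-.5+o[1])
ft=lambda *p:dot(T,f(p,3.3,(205,170))); fs=lambda *p:dot(S,f(p,3.7,(250,120)))
for n,a,b in [("86",(63,280),(122,44)),("72",(274,302),(86,146)),("58",(480,292),(78,273)),("44",(727,275),(73,475)),
  ("m1",(275,72),(359,223)),("m2",(365,76),(361,273)),("m3",(456,80),(362,328))]:
    p,q=ft(*a),fs(*b); X,e=tri(T,p,S,q); print(n,np.round(p,1),np.round(q,1),X.round(4),round(e,4))
M=[plane(T,ft(*a),.008) for a in[(275,72),(365,76),(456,80),(547,83)]]; print(np.round(M,4),np.linalg.norm(np.diff(M,axis=0),axis=1))
# end-stop top corners & keeper top corners by eye -> planes
d=M[3]-M[0];print("rail yaw",np.degrees(np.arctan2(d[0],-d[1])))
hsv=cv2.cvtColor(T["color"],cv2.COLOR_RGB2HSV); k=((hsv[...,1]<90)&(hsv[...,2]<150))[240:280,270:310].astype(np.uint8)
n,l,st,c=cv2.connectedComponentsWithStats(k); i=1+st[1:,4].argmax(); pts=np.argwhere(l==i)[:,::-1]+[270,240]
W=np.array([plane(T,p,.015)[:2] for p in pts.astype(float)],np.float32); print(st[i],cv2.minAreaRect(W*1000))
E
```

```text
86 [223.4 254.2] [282.7 132.7] [0.4886 0.2561 0.0811] 0.0001
72 [287.2 260.9] [272.8 160.1] [0.4683 0.0957 0.0687] 0.0006
58 [350.2 257.8] [270.7 193.4] [ 0.4721 -0.0657  0.0587] 0.0001
44 [425.2 252.7] [269.5 248. ] [ 0.4806 -0.262   0.0447] 0.0002
m1 [287.9 191.5] [346.6 179.6] [0.6606 0.0946 0.0097] 0.0
m2 [315.  192.5] [347. 193.] [0.6556 0.0206 0.0095] 0.0
m3 [342.7 193.6] [347.4 208.2] [ 0.6503 -0.0547  0.0096] 0.0
[[ 0.6609  0.0947  0.008 ]
 [ 0.6559  0.0206  0.008 ]
 [ 0.6506 -0.0548  0.008 ]
 [ 0.645  -0.1296  0.008 ]] [0.0742836  0.07558053 0.07501562]
rail yaw -4.045447782883382
[  5   9  29  22 360] ((473.29534912109375, 93.60746002197266), (72.10360717773438, 51.847068786621094), 77.35798645019531)
```

Plug heights of 81, 69, 59 and 45 mm match 86, 72, 58 and 44, and the marks sit 75 mm apart at z≈9 mm. Next I refine the keeper's yaw and check the height of the blue tray beside the rail.

Run:
```python
from h import *
T=pickle.load(open("top0.pkl","rb"));S=pickle.load(open("side0.pkl","rb"))
sat=cv2.cvtColor(T["color"],cv2.COLOR_RGB2HSV)[...,1].astype(float)
# back edge: per column, subpixel row where saturation crosses midway going down
P=[]
for u in range(281,302):
    c=sat[244:258,u]; m=(c[:3].mean()+60)/2; i=np.argmax(c<m); 
    if i: P.append((u,244+i-1+(c[i-1]-m)/(c[i-1]-c[i])))
W=np.array([plane(T,p,.015)[:2] for p in P]); k=np.polyfit(W[:,1],W[:,0],1); r=W[:,0]-np.polyval(k,W[:,1])
print("back edge yaw",-np.degrees(np.arctan(k[0])),r.std(),len(P), np.round(r*1000,1))
for n,p,z in[("86",(223.4,254.2),.086),("72",(287.2,260.9),.072),("58",(350.2,257.8),.058),("44",(425.2,252.7),.044)]: print(n,plane(T,p,z).round(4))
k=(0.0687-.07);
a=cv2.resize(T["color"][115:175,280:340],(400,400),interpolation=cv2.INTER_CUBIC);b=cv2.resize(S["color"][150:210,370:430],(400,400),interpolation=cv2.INTER_CUBIC)
K=cv2.resize(T["color"][243:277,272:310],(400,358),interpolation=cv2.INTER_CUBIC)
cv2.imwrite("pics/tray.png",np.hstack([a,b])[...,::-1]);cv2.imwrite("pics/keep.png",K[...,::-1])
```

```text
back edge yaw -12.762585311355377 0.0001348472841298843 21 [-0.2 -0.   0.1  0.1 -0.1  0.   0.2  0.2 -0.  -0.1  0.   0.1  0.  -0.2
 -0.2 -0.2 -0.   0.2  0.2  0.1 -0.2]
86 [0.4883 0.2552 0.086 ]
72 [0.4679 0.0955 0.072 ]
58 [ 0.4722 -0.0657  0.058 ]
44 [ 0.4808 -0.2621  0.044 ]
```

View pics/tray.png

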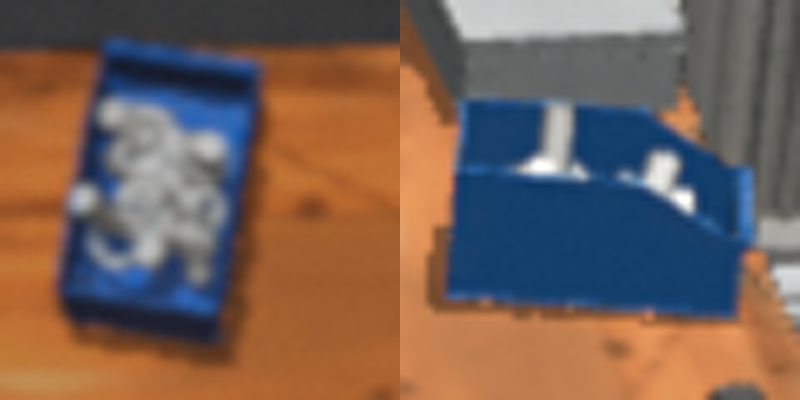

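View pics/keep.png

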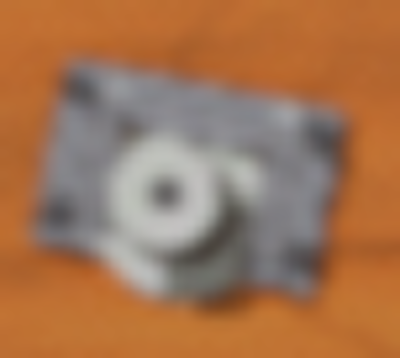

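The keeper's yaw is about -12.7°. The tray is about 58 mm tall, so the gripper's body clears it. I'll add a helper that works out tool-frame deltas, then start with plug_86.

```bash
cat > d.py <<'E'
import sys,numpy as np
from scipy.spatial.transform import Rotation as Ro
from rig import bot, viewer, read_state
s=read_state();R=np.array(s["tcp_rot"]);p=np.array(s["position"])
def goal(yaw):
    a=np.radians(yaw); y=np.array([np.cos(a),np.sin(a),0]); z=np.array([0,0,-1.]); return np.c_[np.cross(y,z),y,z]
print("at",p.round(4),"t",s["time_s"],"op",round(s["opening"],3),"tool y ang",np.degrees(np.arctan2(R[1,1],R[0,1])).round(2))
for a in sys.argv[1:]:
    v=[float(x) for x in a.split(",")]; yaw=v[3] if len(v)>3 else -4.05
    print(a,"->",(R.T@(np.array(v[:3])-p)).round(4),Ro.from_matrix(R.T@goal(yaw)).as_rotvec(degrees=True).round(2))
E
python3 d.py .4884,.2555,.2 .4884,.2555,.036
```

```text
at [0.189  0.5951 0.2217] t 0.1 op 0.995 tool y ang 72.37
.4884,.2555,.2 -> [-0.3882 -0.2329  0.022 ] [-1.000e-01  6.000e-02  7.642e+01]
.4884,.2555,.036 -> [-0.3882 -0.2326  0.186 ] [-1.000e-01  6.000e-02  7.642e+01]
```

```bash
R="-.3882 -.2329 .022 -.1 .06 76.42 1"; python3 steer.py '-.3882 -.2329 .022 -.1 .06 76.42 1;-.3882 -.2329 .022 -.1 .06 76.42 1;-.3882 -.2329 .022 -.1 .06 76.42 1;-.3882 -.2329 .022 -.1 .06 76.42 1;-.3882 -.2329 .022 -.1 .06 76.42 1;-.3882 -.2329 .022 -.1 .06 76.42 1;-.3882 -.2329 .022 -.1 .06 76.42 1;-.3882 -.2329 .022 -.1 .06 76.42 1;-.3882 -.2329 .022 -.1 .06 76.42 1;-.3882 -.2329 .022 -.1 .06 76.42 1;-.3882 -.2329 .022 -.1 .06 76.42 1;-.3882 -.2329 .022 -.1 .06 76.42 1;-.3882 -.2329 .022 -.1 .06 76.42 1;-.3882 -.2329 .022 -.1 .06 76.42 1'; python3 d.py .4884,.2555,.2 .4884,.2555,.036
```

```text
time_s: 1.5
position: [0.4875, 0.2573, 0.2006]
tcp_rot: [[0.068, 0.998, 0.0], [0.998, -0.068, 0.002], [0.002, 0.0, -1.0]]
force: [-0.6, -0.7, -0.0]
opening: 0.999
grasp_force: 0.0
at [0.4875 0.2573 0.2006] t 1.5 op 0.999 tool y ang -3.9
.4884,.2555,.2 -> [-0.0017  0.001   0.0006] [ 0.02 -0.1   0.15]
.4884,.2555,.036 -> [-0.002   0.0009  0.1646] [ 0.02 -0.1   0.15]
```

```bash
python3 steer.py '0 0 0 0 0 0 1;0 0 0 0 0 0 1'; python3 d.py .4884,.2555,.036
```

```text
time_s: 1.7
position: [0.4883, 0.2567, 0.2007]
tcp_rot: [[0.069, 0.998, 0.001], [0.998, -0.069, 0.002], [0.002, 0.001, -1.0]]
force: [0.2, -0.2, -0.4]
opening: 1.001
grasp_force: 0.0
at [0.4883 0.2567 0.2007] t 1.7 op 1.001 tool y ang -3.98
.4884,.2555,.036 -> [-1.500e-03  1.000e-04  1.647e-01] [ 0.04 -0.1   0.07]
```

```bash
python3 steer.py '-.0012 0 .04 0 -.1 0 1;-.0012 0 .08 0 -.1 0 1;-.0012 0 .11 0 -.1 0 1;-.0012 0 .135 0 -.1 0 1;-.0012 0 .155 0 -.1 0 1;-.0012 0 .1647 0 -.1 0 1;-.0012 0 .1647 0 -.1 0 1;-.0012 0 .1647 0 -.1 0 1'; python3 d.py .4884,.2555,.036
python3 steer.py '0 0 0 0 0 0 0;0 0 0 0 0 0 0;0 0 0 0 0 0 0;0 0 0 0 0 0 0;0 0 0 0 0 0 0;0 0 0 0 0 0 0;0 0 0 0 0 0 0;0 0 0 0 0 0 0'; python3 d.py .4884,.2555,.16
```

```text
time_s: 2.5
position: [0.4893, 0.2554, 0.0364]
tcp_rot: [[0.071, 0.998, 0.002], [0.998, -0.071, 0.0], [0.0, 0.002, -1.0]]
force: [-0.3, -0.7, 0.2]
opening: 0.998
grasp_force: 0.0
at [0.4893 0.2554 0.0364] t 2.5 op 0.998 tool y ang -4.04
.4884,.2555,.036 -> [ 0.     -0.0009  0.0004] [ 0.1  -0.02  0.01]
time_s: 3.3
position: [0.4883, 0.2551, 0.0358]
tcp_rot: [[0.071, 0.997, -0.0], [0.997, -0.071, -0.0], [-0.0, -0.0, -1.0]]
force: [-1.9, 0.7, -0.9]
opening: 0.357
grasp_force: 3.9
at [0.4883 0.2551 0.0358] t 3.3 op 0.357 tool y ang -4.06
.4884,.2555,.16 -> [ 0.0004 -0.     -0.1242] [-0.02  0.01 -0.01]
```

The opening reads 31 mm, which confirms plug_86. Lifting it and carrying it to m4.

```bash
python3 steer.py '0 0 0 0 0 0 0;0 0 0 0 0 0 0;0 0 0 0 0 0 0;0 0 -.02 0 0 0 0;0 0 -.05 0 0 0 0;0 0 -.08 0 0 0 0;0 0 -.1 0 0 0 0;0 0 -.1 0 0 0 0;0 0 -.1 0 0 0 0'; python3 d.py .6452,-.1295,.136  .6452,-.1295,.045
```

```text
time_s: 4.2
position: [0.4886, 0.255, 0.1355]
tcp_rot: [[0.071, 0.997, 0.001], [0.997, -0.071, -0.0], [-0.0, 0.001, -1.0]]
force: [-0.2, -0.0, -2.4]
opening: 0.352
grasp_force: 30.0
at [0.4886 0.255  0.1355] t 4.2 op 0.352 tool y ang -4.06
.6452,-.1295,.136 -> [-3.725e-01  1.835e-01 -3.000e-04] [ 0.05  0.   -0.01]
.6452,-.1295,.045 -> [-0.3725  0.1834  0.0907] [ 0.05  0.   -0.01]
```

```bash
python3 steer.py '-.02 .01 0 0 0 0 0;-.05 .025 0 0 0 0 0;-.08 .04 0 0 0 0 0;-.11 .054 0 0 0 0 0;-.14 .069 0 0 0 0 0;-.17 .084 0 0 0 0 0;-.2 .099 0 0 0 0 0;-.23 .113 0 0 0 0 0;-.26 .128 0 0 0 0 0;-.29 .143 0 0 0 0 0;-.32 .158 0 0 0 0 0;-.345 .17 0 0 0 0 0;-.365 .18 0 0 0 0 0;-.3725 .1835 0 0 0 0 0;-.3725 .1835 0 0 0 0 0;-.3725 .1835 0 0 0 0 0;-.3725 .1835 0 0 0 0 0'; python3 d.py .6452,-.1297,.0445
```

```text
time_s: 5.9
position: [0.6444, -0.1277, 0.1353]
tcp_rot: [[0.069, 0.998, -0.001], [0.998, -0.069, 0.001], [0.001, -0.001, -1.0]]
force: [-0.1, 0.2, -0.9]
opening: 0.346
grasp_force: 30.0
at [ 0.6444 -0.1277  0.1353] t 5.9 op 0.346 tool y ang -3.98
.6452,-.1297,.0445 -> [-0.002   0.001   0.0908] [-0.08 -0.06  0.07]
```

```bash
python3 steer.py '-.001 .0005 .03 0 0 0 0;-.001 .0005 .055 0 0 0 0;-.001 .0005 .075 0 0 0 0;-.001 .0005 .087 0 0 0 0;-.001 .0005 .087 0 0 0 0;-.001 .0005 .087 0 0 0 0'; python3 d.py .6452,-.1297,.044
```

```text
time_s: 6.5
position: [0.6463, -0.1301, 0.0495]
tcp_rot: [[0.07, 0.998, 0.001], [0.998, -0.07, -0.0], [-0.0, 0.001, -1.0]]
force: [0.4, -0.1, -1.7]
opening: 0.348
grasp_force: 30.0
at [ 0.6463 -0.1301  0.0495] t 6.5 op 0.348 tool y ang -4.02
.6452,-.1297,.044 -> [ 0.0003 -0.0011  0.0055] [0.08 0.01 0.03]
```

```bash
python3 steer.py '.0003 -.001 .003 0 0 0 0;.0003 -.001 .0045 0 0 0 0;.0003 -.001 .0055 0 0 0 0;.0003 -.001 .0055 0 0 0 0;.0003 -.001 .0055 0 0 0 0'; python3 d.py .6452,-.1297,.044
python3 - <<'E'
from rig import bot, viewer, read_state
import cv2,numpy as np
t=viewer.capture("top")["color"][170:280,205:445];s=viewer.capture("side")["color"][120:280,250:450]
a=cv2.resize(t,(800,366),interpolation=cv2.INTER_CUBIC);cv2.imwrite("pics/a1.png",a[...,::-1])
E
```

```text
time_s: 7.0
position: [0.645, -0.1301, 0.0437]
tcp_rot: [[0.071, 0.997, 0.001], [0.997, -0.071, -0.0], [-0.0, 0.001, -1.0]]
force: [0.7, -0.0, -1.5]
opening: 0.349
grasp_force: 30.0
at [ 0.645  -0.1301  0.0437] t 7.0 op 0.349 tool y ang -4.06
.6452,-.1297,.044 -> [ 0.0004  0.0002 -0.0003] [ 0.05  0.   -0.01]
```

```bash
python3 steer.py '.0003 0 .0004 0 0 0 0;.0003 0 .0008 0 0 0 0;.0003 0 .0008 0 0 0 0'; python3 steer.py '0 0 0 0 0 0 1;0 0 0 0 0 0 1;0 0 0 0 0 0 1;0 0 0 0 0 0 1;0 0 -.01 0 0 0 1;0 0 -.04 0 0 0 1;0 0 -.08 0 0 0 1;0 0 -.11 0 0 0 1;0 0 -.11 0 0 0 1;0 0 -.11 0 0 0 1'; python3 d.py .4679,.0955,.15,-12.7
```

```text
time_s: 7.4
position: [0.645, -0.1302, 0.0437]
tcp_rot: [[0.071, 0.998, 0.001], [0.998, -0.071, -0.001], [-0.001, 0.001, -1.0]]
force: [-2.0, -0.3, 5.1]
opening: 0.353
grasp_force: 30.0
time_s: 8.4
position: [0.6452, -0.1298, 0.154]
tcp_rot: [[0.071, 0.998, 0.003], [0.998, -0.071, -0.001], [-0.001, 0.003, -1.0]]
force: [-1.2, 0.7, -0.2]
opening: 0.993
grasp_force: 0.0
at [ 0.6452 -0.1298  0.154 ] t 8.4 op 0.993 tool y ang -4.05
.4679,.0955,.15,-12.7 -> [ 0.2122 -0.1928  0.0033] [0.16 0.02 8.65]
```

Contact made and plug_86 released. Next is the keeper plug, gripped along the keeper's x axis.

```bash
python3 steer.py '.04 -.036 0 .1 0 2 1;.08 -.073 0 .1 0 4 1;.12 -.11 0 .1 0 6 1;.16 -.146 0 .1 0 8.65 1;.2 -.18 .003 .1 0 8.65 1;.2122 -.1928 .003 .1 0 8.65 1;.2122 -.1928 .003 .1 0 8.65 1;.2122 -.1928 .003 .1 0 8.65 1;.2122 -.1928 .003 .1 0 8.65 1'; python3 d.py .4679,.0955,.15,-12.7 .4679,.0955,.028,-12.7
python3 - <<'E'
from h import *
from rig import bot, viewer, read_state
c=viewer.capture("side");t=viewer.capture("top")
a=cv2.resize(c["color"][120:250,250:380],(520,520),interpolation=cv2.INTER_CUBIC)
cv2.imwrite("pics/a2.png",a[...,::-1])
E
```

```text
time_s: 9.3
position: [0.4686, 0.0949, 0.1491]
tcp_rot: [[0.22, 0.975, -0.001], [0.975, -0.22, -0.0], [-0.0, -0.001, -1.0]]
force: [0.3, -0.0, -0.1]
opening: 0.999
grasp_force: 0.0
at [0.4686 0.0949 0.1491] t 9.3 op 0.999 tool y ang -12.74
.4679,.0955,.15,-12.7 -> [ 0.0004 -0.0008 -0.0009] [-0.03  0.01 -0.04]
.4679,.0955,.028,-12.7 -> [ 0.0004 -0.0007  0.1211] [-0.03  0.01 -0.04]
```

View pics/a2.png

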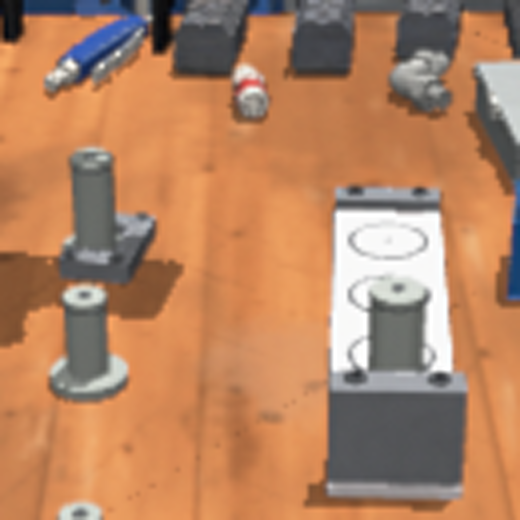

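plug_86 stands upright behind the end stop (its top is at about (400,290) in the crop), and the keeper plug is untouched. Descending and gripping.

```bash
python3 steer.py '.0002 -.0005 .03 0 0 0 1;.0002 -.0005 .06 0 0 0 1;.0002 -.0005 .09 0 0 0 1;.0002 -.0005 .11 0 0 0 1;.0002 -.0005 .1211 0 0 0 1;.0002 -.0005 .1211 0 0 0 1;.0002 -.0005 .1211 0 0 0 1;.0002 -.0005 .1211 0 0 0 1'; python3 d.py .4679,.0955,.028,-12.7
python3 steer.py '0 0 0 0 0 0 0;0 0 0 0 0 0 0;0 0 0 0 0 0 0;0 0 0 0 0 0 0;0 0 0 0 0 0 0;0 0 0 0 0 0 0;0 0 0 0 0 0 0;0 0 0 0 0 0 0;0 0 0 0 0 0 0;0 0 0 0 0 0 0;0 0 0 0 0 0 0'; python3 d.py .4679,.0955,.028,-12.7
```

```text
time_s: 10.2
position: [0.4679, 0.0957, 0.0293]
tcp_rot: [[0.22, 0.975, 0.001], [0.975, -0.22, 0.0], [0.0, 0.001, -1.0]]
force: [-0.6, 0.7, -0.5]
opening: 0.998
grasp_force: 0.0
at [0.4679 0.0957 0.0293] t 10.2 op 0.998 tool y ang -12.73
.4679,.0955,.028,-12.7 -> [-0.0002  0.      0.0013] [ 0.06 -0.02 -0.03]
time_s: 11.3
position: [0.4673, 0.0958, 0.0284]
tcp_rot: [[0.22, 0.976, -0.0], [0.976, -0.22, 0.0], [0.0, -0.0, -1.0]]
force: [0.7, -0.2, -1.2]
opening: 0.317
grasp_force: 30.0
at [0.4673 0.0958 0.0284] t 11.3 op 0.317 tool y ang -12.71
.4679,.0955,.028,-12.7 -> [-0.0002  0.0007  0.0004] [-0.03 -0.01 -0.01]
```

The opening reads 28 mm, so this is plug_72. Sliding it out level along -x of the keeper.

```bash
python3 steer.py '0 -.005 0 0 0 0 0;0 -.01 0 0 0 0 0;0 -.015 0 0 0 0 0;0 -.015 0 0 0 0 0'; python3 steer.py '0 -.01 0 0 0 0 0;0 -.02 0 0 0 0 0;0 -.03 0 0 0 0 0;0 -.036 0 0 0 0 0;0 -.036 0 0 0 0 0;0 -.036 0 0 0 0 0'; python3 d.py
```

```text
time_s: 11.7
position: [0.4503, 0.0995, 0.0284]
tcp_rot: [[0.22, 0.976, -0.004], [0.976, -0.22, 0.0], [-0.001, -0.004, -1.0]]
force: [-0.6, 1.3, 0.6]
opening: 0.312
grasp_force: 30.0
time_s: 12.3
position: [0.4174, 0.1071, 0.0285]
tcp_rot: [[0.22, 0.976, -0.0], [0.976, -0.22, 0.0], [0.0, -0.001, -1.0]]
force: [0.1, 0.3, -3.5]
opening: 0.317
grasp_force: 30.0
at [0.4174 0.1071 0.0285] t 12.3 op 0.317 tool y ang -12.7
```

```bash
python3 steer.py '0 0 -.02 0 0 0 0;0 0 -.05 0 0 0 0;0 0 -.08 0 0 0 0;0 0 -.1 0 0 0 0;0 0 -.1 0 0 0 0'; python3 d.py .6505,-.0547,.128 .6505,-.0547,.0425
python3 - <<'E'
from rig import bot, viewer, read_state
import cv2
a=cv2.resize(viewer.capture("side")["color"][100:230,230:360],(520,520),interpolation=cv2.INTER_CUBIC)
cv2.imwrite("pics/a3.png",a[...,::-1])
E
```

```text
time_s: 12.8
position: [0.4198, 0.107, 0.1308]
tcp_rot: [[0.22, 0.975, 0.006], [0.976, -0.22, 0.0], [0.002, 0.006, -1.0]]
force: [0.2, -0.5, -2.9]
opening: 0.317
grasp_force: 30.0
at [0.4198 0.107  0.1308] t 12.8 op 0.317 tool y ang -12.71
.6505,-.0547,.128 -> [-0.107   0.2606  0.0042] [ 0.36 -0.06 -8.66]
.6505,-.0547,.0425 -> [-0.1072  0.26    0.0897] [ 0.36 -0.06 -8.66]
```

View pics/a3.png

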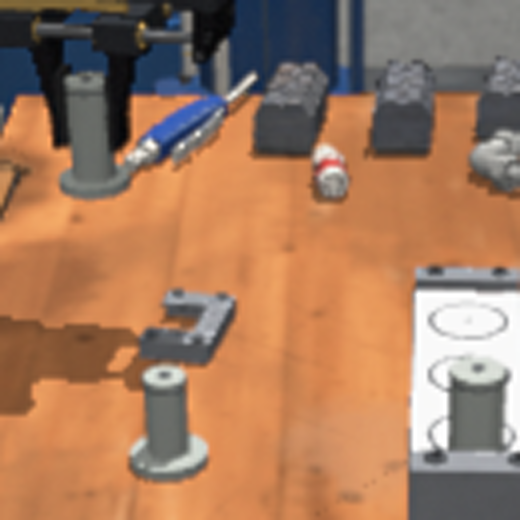

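plug_72 is out and held upright (78,75–190), and the keeper is empty. Carrying it to m3.

```bash
python3 steer.py '-.01 .02 0 0 0 -2 0;-.02 .05 0 0 0 -4 0;-.033 .08 0 0 0 -6 0;-.045 .11 0 0 0 -8.66 0;-.058 .14 0 0 0 -8.66 0;-.07 .17 0 0 0 -8.66 0;-.082 .2 0 0 0 -8.66 0;-.095 .23 0 0 0 -8.66 0;-.103 .25 0 0 0 -8.66 0;-.107 .26 0 0 0 -8.66 0;-.107 .26 0 0 0 -8.66 0;-.107 .26 0 0 0 -8.66 0;-.107 .26 0 0 0 -8.66 0;-.107 .26 0 0 0 -8.66 0'; python3 d.py .6505,-.0547,.0364
```

```text
time_s: 14.25
position: [0.6463, -0.0535, 0.1281]
tcp_rot: [[0.07, 0.998, -0.002], [0.998, -0.07, 0.001], [0.0, -0.002, -1.0]]
force: [0.4, 0.3, -2.9]
opening: 0.314
grasp_force: 30.0
at [ 0.6463 -0.0535  0.1281] t 14.25 op 0.314 tool y ang -3.99
.6505,-.0547,.0364 -> [-0.0009  0.0045  0.0917] [-0.14 -0.03  0.06]
```

```bash
python3 steer.py '-.0009 .003 .03 0 0 0 0;-.0009 .003 .055 0 0 0 0;-.0009 .003 .075 0 0 0 0;-.0009 .003 .086 0 0 0 0;-.0009 .003 .086 0 0 0 0;-.0009 .003 .086 0 0 0 0;-.0009 .003 .086 0 0 0 0'; python3 d.py .6505,-.0547,.0364
```

```text
time_s: 14.95
position: [0.6514, -0.0558, 0.0437]
tcp_rot: [[0.07, 0.998, 0.002], [0.998, -0.07, -0.001], [-0.0, 0.002, -1.0]]
force: [-0.2, -0.7, -2.7]
opening: 0.312
grasp_force: 30.0
at [ 0.6514 -0.0558  0.0437] t 14.95 op 0.312 tool y ang -4.04
.6505,-.0547,.0364 -> [ 0.001  -0.001   0.0073] [0.1  0.02 0.01]
```

```bash
python3 steer.py '.001 -.001 .003 0 0 0 0;.001 -.001 .005 0 0 0 0;.001 -.001 .0062 0 0 0 0;.001 -.001 .0072 0 0 0 0;.001 -.001 .008 0 0 0 0;.001 -.001 .008 0 0 0 0;.001 -.001 .008 0 0 0 0'; python3 d.py .6505,-.0547,.0364
```

```text
time_s: 15.65
position: [0.6493, -0.0545, 0.0364]
tcp_rot: [[0.07, 0.998, -0.001], [0.998, -0.07, 0.0], [0.0, -0.001, -1.0]]
force: [-3.8, 1.6, 8.9]
opening: 0.316
grasp_force: 30.0
at [ 0.6493 -0.0545  0.0364] t 15.65 op 0.316 tool y ang -4.04
.6505,-.0547,.0364 -> [-0.0002  0.0012 -0.    ] [-0.05 -0.    0.01]
```

```bash
python3 steer.py '0 .0005 -.002 0 0 0 0;0 .001 -.002 0 0 0 0;0 .001 -.002 0 0 0 0;0 .001 -.001 0 0 0 0;0 .001 0 0 0 0 0;0 .001 0 0 0 0 0'; python3 d.py .6505,-.0547,.0364; python3 steer.py '0 0 0 0 0 0 1;0 0 0 0 0 0 1;0 0 0 0 0 0 1;0 0 0 0 0 0 1;0 0 0 0 0 0 1;0 0 -.01 0 0 0 1;0 0 -.04 0 0 0 1;0 0 -.08 0 0 0 1;0 0 -.11 0 0 0 1;0 0 -.11 0 0 0 1;0 0 -.11 0 0 0 1'; python3 d.py .4722,-.0657,.14 .4722,-.0657,.022
```

```text
time_s: 16.25
position: [0.6508, -0.0547, 0.0364]
tcp_rot: [[0.07, 0.998, -0.0], [0.998, -0.07, -0.0], [-0.0, -0.0, -1.0]]
force: [-3.0, 0.4, 12.0]
opening: 0.313
grasp_force: 30.0
at [ 0.6508 -0.0547  0.0364] t 16.25 op 0.313 tool y ang -4.04
.6505,-.0547,.0364 -> [ 0.     -0.0003 -0.    ] [-0.    0.01  0.01]
time_s: 17.35
position: [0.6508, -0.0547, 0.1455]
tcp_rot: [[0.07, 0.998, 0.001], [0.998, -0.07, -0.0], [-0.0, 0.001, -1.0]]
force: [-0.2, -0.1, -0.9]
opening: 0.993
grasp_force: 0.0
at [ 0.6508 -0.0547  0.1455] t 17.35 op 0.993 tool y ang -4.04
.4722,-.0657,.14 -> [-0.0236 -0.1774  0.0053] [0.06 0.02 0.01]
.4722,-.0657,.022 -> [-0.0235 -0.1775  0.1233] [0.06 0.02 0.01]
```

```bash
python3 steer.py '-.005 -.04 0 0 0 0 1;-.01 -.08 0 0 0 0 1;-.016 -.12 0 0 0 0 1;-.021 -.16 0 0 0 0 1;-.0235 -.1775 0 0 0 0 1;-.0235 -.1775 0 0 0 0 1;-.0235 -.1775 0 0 0 0 1;-.0235 -.1775 0 0 0 0 1;-.0235 -.1775 .03 0 0 0 1;-.0235 -.1775 .06 0 0 0 1;-.0235 -.1775 .09 0 0 0 1;-.0235 -.1775 .11 0 0 0 1;-.0235 -.1775 .1233 0 0 0 1;-.0235 -.1775 .1233 0 0 0 1;-.0235 -.1775 .1233 0 0 0 1;-.0235 -.1775 .1233 0 0 0 1'; python3 d.py .4722,-.0657,.022
```

```text
time_s: 18.95
position: [0.4727, -0.0657, 0.0216]
tcp_rot: [[0.07, 0.998, 0.001], [0.998, -0.07, -0.0], [-0.0, 0.001, -1.0]]
force: [-1.1, -0.2, -0.3]
opening: 0.997
grasp_force: 0.0
at [ 0.4727 -0.0657  0.0216] t 18.95 op 0.997 tool y ang -4.03
.4722,-.0657,.022 -> [-0.     -0.0005 -0.0004] [0.04 0.02 0.02]
```

```bash
python3 steer.py '0 0 0 0 0 0 0;0 0 0 0 0 0 0;0 0 0 0 0 0 0;0 0 0 0 0 0 0;0 0 0 0 0 0 0;0 0 0 0 0 0 0;0 0 0 0 0 0 0;0 0 0 0 0 0 0;0 0 0 0 0 0 0;0 0 0 0 0 0 0;0 0 0 0 0 0 0;0 0 0 0 0 0 0'; python3 steer.py '0 0 -.02 0 0 0 0;0 0 -.05 0 0 0 0;0 0 -.08 0 0 0 0;0 0 -.1 0 0 0 0;0 0 -.1 0 0 0 0;0 0 -.1 0 0 0 0'; python3 d.py .6557,.0201,.1216
```

```text
time_s: 20.15
position: [0.4716, -0.0655, 0.0211]
tcp_rot: [[0.071, 0.998, -0.001], [0.998, -0.071, 0.0], [0.0, -0.001, -1.0]]
force: [1.0, -0.9, -0.7]
opening: 0.275
grasp_force: 30.0
time_s: 20.75
position: [0.4713, -0.0654, 0.1208]
tcp_rot: [[0.071, 0.998, -0.001], [0.998, -0.071, 0.0], [0.0, -0.001, -1.0]]
force: [-0.3, 0.6, -1.4]
opening: 0.278
grasp_force: 30.0
at [ 0.4713 -0.0654  0.1208] t 20.75 op 0.278 tool y ang -4.05
.6557,.0201,.1216 -> [ 0.0983  0.1779 -0.001 ] [-0.07 -0.01  0.  ]
```

```bash
python3 steer.py '.01 .02 0 0 0 0 0;.028 .05 0 0 0 0 0;.044 .08 0 0 0 0 0;.06 .11 0 0 0 0 0;.077 .14 0 0 0 0 0;.09 .163 0 0 0 0 0;.0983 .178 0 0 0 0 0;.0983 .178 0 0 0 0 0;.0983 .178 0 0 0 0 0;.0983 .178 0 0 0 0 0;.0983 .178 .03 0 0 0 0;.0983 .178 .055 0 0 0 0;.0983 .178 .075 0 0 0 0;.0983 .178 .086 0 0 0 0;.0983 .178 .086 0 0 0 0;.0983 .178 .086 0 0 0 0;.0983 .178 .086 0 0 0 0'; python3 d.py .6557,.0199,.0291
```

```text
time_s: 22.45
position: [0.6571, 0.0197, 0.0363]
tcp_rot: [[0.071, 0.997, 0.001], [0.997, -0.071, -0.0], [-0.0, 0.001, -1.0]]
force: [-0.1, -0.2, -2.2]
opening: 0.281
grasp_force: 30.0
at [0.6571 0.0197 0.0363] t 22.45 op 0.281 tool y ang -4.05
.6557,.0199,.0291 -> [ 0.0001 -0.0014  0.0072] [ 0.09  0.   -0.  ]
```

```bash
python3 steer.py '0 -.0008 .003 0 0 0 0;0 -.0008 .005 0 0 0 0;0 -.0008 .006 0 0 0 0;0 -.0008 .007 0 0 0 0;0 -.0008 .0075 0 0 0 0;0 -.0008 .0075 0 0 0 0;0 -.0008 .0075 0 0 0 0'; python3 d.py .6557,.0199,.0291
```

```text
time_s: 23.15
position: [0.6552, 0.0201, 0.0291]
tcp_rot: [[0.07, 0.998, -0.001], [0.998, -0.07, 0.0], [0.0, -0.001, -1.0]]
force: [-2.8, 1.0, 6.4]
opening: 0.283
grasp_force: 30.0
at [0.6552 0.0201 0.0291] t 23.15 op 0.283 tool y ang -4.03
.6557,.0199,.0291 -> [-0.0002  0.0005 -0.    ] [-0.06 -0.    0.02]
```

```bash
python3 steer.py '0 0 0 0 0 0 1;0 0 0 0 0 0 1;0 0 0 0 0 0 1;0 0 0 0 0 0 1;0 0 0 0 0 0 1;0 0 -.01 0 0 0 1;0 0 -.04 0 0 0 1;0 0 -.08 0 0 0 1;0 0 -.12 0 0 0 1;0 0 -.12 0 0 0 1;0 0 -.12 0 0 0 1'; python3 d.py .4808,-.2621,.15 .4808,-.2621,.014
```

```text
time_s: 24.25
position: [0.6562, 0.0199, 0.1494]
tcp_rot: [[0.071, 0.998, 0.002], [0.998, -0.071, -0.0], [-0.0, 0.002, -1.0]]
force: [-0.1, 0.1, -0.7]
opening: 0.998
grasp_force: 0.0
at [0.6562 0.0199 0.1494] t 24.25 op 0.998 tool y ang -4.04
.4808,-.2621,.15 -> [-0.2937 -0.155  -0.0009] [0.13 0.01 0.01]
.4808,-.2621,.014 -> [-0.2937 -0.1554  0.1351] [0.13 0.01 0.01]
```

```bash
python3 steer.py '-.03 -.016 0 0 0 0 1;-.07 -.037 0 0 0 0 1;-.11 -.058 0 0 0 0 1;-.15 -.08 0 0 0 0 1;-.19 -.1 0 0 0 0 1;-.23 -.122 0 0 0 0 1;-.265 -.14 0 0 0 0 1;-.2937 -.1554 0 0 0 0 1;-.2937 -.1554 0 0 0 0 1;-.2937 -.1554 0 0 0 0 1;-.2937 -.1554 0 0 0 0 1;-.2937 -.1554 .03 0 0 0 1;-.2937 -.1554 .07 0 0 0 1;-.2937 -.1554 .1 0 0 0 1;-.2937 -.1554 .12 0 0 0 1;-.2937 -.1554 .132 0 0 0 1;-.2937 -.1554 .1351 0 0 0 1;-.2937 -.1554 .1351 0 0 0 1;-.2937 -.1554 .1351 0 0 0 1'; python3 d.py .4808,-.2621,.014
```

```text
time_s: 26.15
position: [0.4803, -0.2622, 0.0134]
tcp_rot: [[0.07, 0.998, 0.0], [0.998, -0.07, -0.001], [-0.001, 0.0, -1.0]]
force: [0.0, 0.3, -1.1]
opening: 0.996
grasp_force: 0.0
at [ 0.4803 -0.2622  0.0134] t 26.15 op 0.996 tool y ang -4.01
.4808,-.2621,.014 -> [ 0.0001  0.0004 -0.0006] [0.03 0.06 0.04]
```

```bash
python3 steer.py '0 0 0 0 0 0 0;0 0 0 0 0 0 0;0 0 0 0 0 0 0;0 0 0 0 0 0 0;0 0 0 0 0 0 0;0 0 0 0 0 0 0;0 0 0 0 0 0 0;0 0 0 0 0 0 0;0 0 0 0 0 0 0;0 0 0 0 0 0 0;0 0 0 0 0 0 0;0 0 0 0 0 0 0;0 0 0 0 0 0 0'; python3 steer.py '0 0 -.02 0 0 0 0;0 0 -.05 0 0 0 0;0 0 -.08 0 0 0 0;0 0 -.11 0 0 0 0;0 0 -.14 0 0 0 0;0 0 -.14 0 0 0 0;0 0 -.14 0 0 0 0'; python3 d.py .661,.0949,.1534
```

```text
time_s: 27.45
position: [0.4796, -0.262, 0.0124]
tcp_rot: [[0.071, 0.998, -0.001], [0.998, -0.071, 0.0], [0.0, -0.001, -1.0]]
force: [0.1, 0.1, -1.4]
opening: 0.246
grasp_force: 30.0
time_s: 28.15
position: [0.4795, -0.2619, 0.1527]
tcp_rot: [[0.071, 0.998, -0.001], [0.998, -0.071, -0.0], [-0.0, -0.001, -1.0]]
force: [-0.3, 0.2, -1.3]
opening: 0.243
grasp_force: 30.0
at [ 0.4795 -0.2619  0.1527] t 28.15 op 0.243 tool y ang -4.04
.661,.0949,.1534 -> [ 0.3687  0.1559 -0.0009] [-0.03  0.02  0.01]
```

```bash
python3 steer.py '.02 .008 0 0 0 0 0;.05 .021 0 0 0 0 0;.08 .034 0 0 0 0 0;.11 .047 0 0 0 0 0;.14 .059 0 0 0 0 0;.17 .072 0 0 0 0 0;.2 .085 0 0 0 0 0;.23 .097 0 0 0 0 0;.26 .11 0 0 0 0 0;.29 .123 0 0 0 0 0;.32 .135 0 0 0 0 0;.345 .146 0 0 0 0 0;.36 .152 0 0 0 0 0;.3687 .1559 0 0 0 0 0;.3687 .1559 0 0 0 0 0;.3687 .1559 0 0 0 0 0;.3687 .1559 0 0 0 0 0;.3687 .1559 0 0 0 0 0'; python3 d.py .661,.0947,.0204
```

```text
time_s: 29.95
position: [0.6609, 0.0936, 0.1525]
tcp_rot: [[0.072, 0.997, -0.001], [0.997, -0.072, -0.0], [-0.0, -0.001, -1.0]]
force: [-0.8, -0.6, -2.1]
opening: 0.242
grasp_force: 30.0
at [0.6609 0.0936 0.1525] t 29.95 op 0.242 tool y ang -4.13
.661,.0947,.0204 -> [0.0011 0.0002 0.1321] [-0.08  0.01 -0.08]
```

```bash
python3 steer.py '.0003 0 .03 0 0 0 0;.0003 0 .06 0 0 0 0;.0003 0 .09 0 0 0 0;.0003 0 .11 0 0 0 0;.0003 0 .122 0 0 0 0;.0003 0 .126 0 0 0 0;.0003 0 .126 0 0 0 0;.0003 0 .126 0 0 0 0;.0003 0 .126 0 0 0 0'; python3 d.py .661,.0947,.0204
```

```text
time_s: 30.85
position: [0.6621, 0.0951, 0.0278]
tcp_rot: [[0.071, 0.998, 0.002], [0.998, -0.071, 0.0], [0.0, 0.002, -1.0]]
force: [-0.1, 0.2, -1.3]
opening: 0.244
grasp_force: 30.0
at [0.6621 0.0951 0.0278] t 30.85 op 0.244 tool y ang -4.05
.661,.0947,.0204 -> [-0.0005 -0.0011  0.0074] [ 0.09 -0.02  0.  ]
```

```bash
python3 steer.py '-.0005 -.0005 .003 0 0 0 0;-.0005 -.0005 .005 0 0 0 0;-.0005 -.0005 .006 0 0 0 0;-.0005 -.0005 .007 0 0 0 0;-.0005 -.0005 .0077 0 0 0 0;-.0005 -.0005 .0077 0 0 0 0;-.0005 -.0005 .0077 0 0 0 0'; python3 d.py .661,.0947,.0204
```

```text
time_s: 31.55
position: [0.6604, 0.0947, 0.0204]
tcp_rot: [[0.07, 0.998, -0.001], [0.998, -0.07, 0.0], [-0.0, -0.001, -1.0]]
force: [-3.4, -0.6, 8.8]
opening: 0.24
grasp_force: 30.0
at [0.6604 0.0947 0.0204] t 31.55 op 0.24 tool y ang -4.03
.661,.0947,.0204 -> [ 0.0001  0.0006 -0.    ] [-0.07  0.    0.02]
```

```bash
python3 steer.py '0 0 0 0 0 0 1;0 0 0 0 0 0 1;0 0 0 0 0 0 1;0 0 0 0 0 0 1;0 0 0 0 0 0 1;0 0 -.01 0 0 0 1;0 0 -.04 0 0 0 1;0 0 -.08 0 0 0 1;0 0 -.12 0 0 0 1;0 0 -.16 0 0 0 1;.03 -.04 -.18 0 0 0 1;.06 -.07 -.18 0 0 0 1;.1 -.1 -.18 0 0 0 1;.14 -.13 -.18 0 0 0 1;.18 -.16 -.18 0 0 0 1;.21 -.18 -.18 0 0 0 1;.23 -.19 -.18 0 0 0 1;.23 -.19 -.18 0 0 0 1;.23 -.19 -.18 0 0 0 1'
python3 - <<'E'
from h import *
from rig import bot, viewer, read_state
T=viewer.capture("top");S=viewer.capture("side")
pickle.dump((T,S),open("e.pkl","wb"))
a=cv2.resize(T["color"][170:215,255:405],(800,240),interpolation=cv2.INTER_CUBIC);b=cv2.resize(S["color"][130:260,260:460],(546,355),interpolation=cv2.INTER_CUBIC)
cv2.imwrite("pics/f.png",np.vstack([a,np.pad(b,((0,0),(0,254),(0,0)))])[...,::-1])
cv2.imwrite("pics/ft.png",cv2.resize(T["color"],(800,500))[...,::-1])
E
```

```text
time_s: 33.45
position: [0.4874, 0.3376, 0.1994]
tcp_rot: [[0.069, 0.998, -0.0], [0.998, -0.069, -0.0], [-0.0, -0.0, -1.0]]
force: [0.1, -0.2, 0.4]
opening: 1.0
grasp_force: 0.0
```

View pics/f.png

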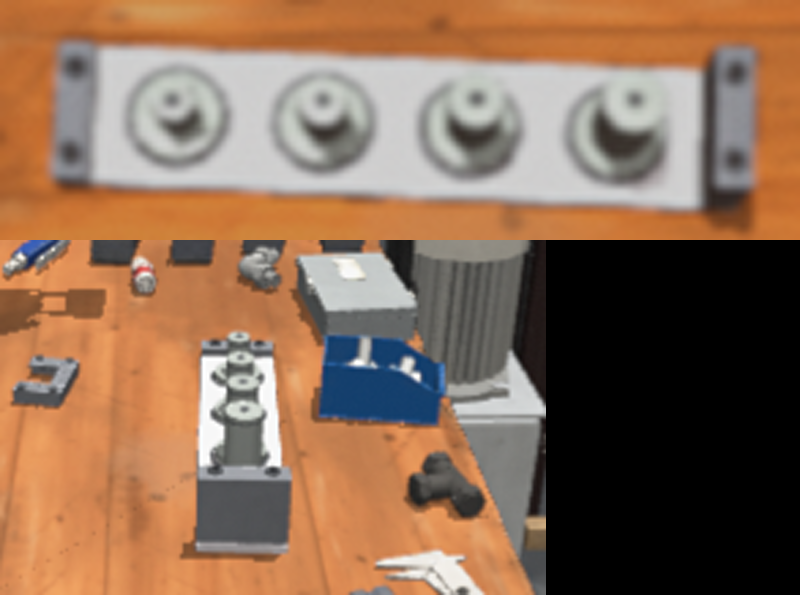

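View pics/ft.png

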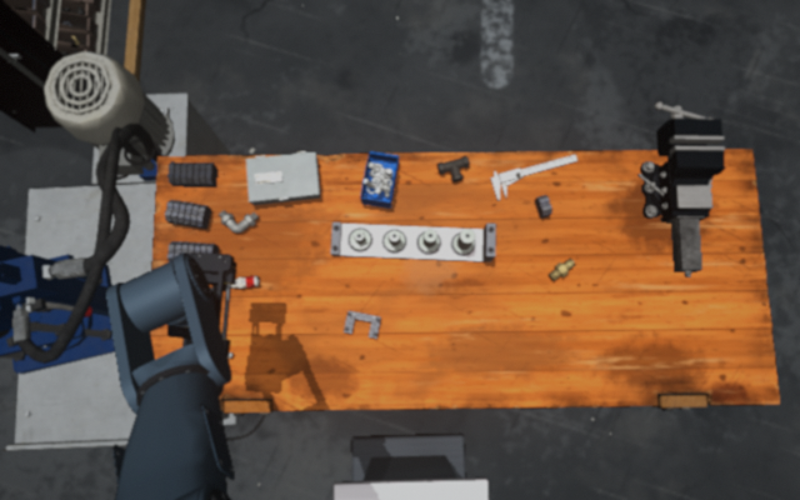

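All four plugs stand within their rings, descending from the tall stop, and the bystanders have not moved. One numeric check of the centring before I hand in.

Run:
```python
from h import *
T,S=pickle.load(open("e.pkl","rb"))
for n,p,z,m in[(86,(635,98),.094,(.6452,-.1295)),(72,(477,98),.08,(.6505,-.0547)),(58,(322,100),.066,(.6557,.0201)),(44,(173,98),.052,(.661,.0949))]:
    q=dot(T,((p[0]+.5)/5.333-.5+255,(p[1]+.5)/5.333-.5+170)); print(n,((plane(T,q,z)[:2]-m)*1000).round(1))
```

```text
86 [ 0.6 -0.8]
72 [ 0.8 -0.3]
58 [-0.  -0.4]
44 [-0.1 -0.2]
```

```bash
python3 -c "
from rig import bot, viewer, read_state
print(bot.hand_in())"
```

```text
the job is handed in; nothing more can be done
None
```

I handed the job in at about 34 s: all four plugs stand upright on their marks, tallest (86) by the tall end stop down to 44 at the low end, each within about 1 mm of centre by the top camera, with the nipple, coupler and die segment left untouched; no verdict was returned.

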